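# Load a drained oil filter through the sprung gate of the filter crusher

### The job

Take the blue oil filter from the black drip tray and stand it on the crusher's infeed deck, in front of the red sprung gate. Then push it upright along the lane, through the gate, until it firmly presses in the spring-loaded black anvil at the lane's end by a few millimetres, without ever driving the anvil near the end of its travel. Lift the hand out so that the gate swings shut behind the filter, and leave the other filters, the oil bottle, the grease jar and the bolt tin alone.

Things in the scene. Friction and masses are not known exactly. Their poses are not given: they have to be found in the camera images.
- filter_blue_mid (a point): Centre, half-way up, of the blue spin-on oil filter: plain cylinder, 60 mm across, 66 mm tall, about 0.35 kg (0.25 to 0.5); stands upright on the black drip tray; z of the point is its axis, upward. The one to load; the three filters stand in a row along the tray, about 90 mm apart, in any order.
- filter_white_mid (a point): Centre, half-way up, of the white spin-on oil filter: plain cylinder, 60 mm across, 66 mm tall, 0.35 kg; stands upright on the black drip tray; z of the point is its axis, upward. To be left alone.
- filter_orange_mid (a point): Centre, half-way up, of the orange spin-on oil filter: plain cylinder, 60 mm across, 66 mm tall, 0.35 kg; stands upright on the black drip tray; z of the point is its axis, upward. To be left alone.
- tray: Black drip tray, fixed, 300 mm (its x, along the row of filters) by 130 mm (its y), floor 3 mm thick, rim 14 mm high; origin at the centre of its underside. Taking a filter across the row (fingers at its +y and -y sides) leaves both fingers free room.
- crusher: Green bench filter crusher with a straight infeed lane, fixed. Origin on the table at the gate line; x is the feed direction (level, into the crusher), y left of the feed, z up. Steel deck, top 8 mm above the table, x -170 to +225 mm, y -47 to +53. Behind the gate, lane walls with inner faces at y -34 and +40 mm (middle: +3). At x = 225 a press housing 190 mm high.
- deck_spot (a point): Point on the deck's top, at x -110, y +3 mm of the crusher: a good place to stand the filter; the deck is without walls from x -170 to -70. From there yellow guide plates, 48 mm high over the table, narrow from about 100 mm apart to the lane's width at the gate line. Axes as the crusher's.
- gate_line (a point): Middle of the gateway, at x 0, y +3 mm of the crusher, 41 mm above the table; the gate is shut on this line. Axes as the crusher's. Oily metal: the filter slides easily, but pushed high it may tip, so push it about half-way up. The gate can swing fully shut only when the filter's centre is more than about 88 mm past this line.
- slot_start (a point): Middle of the start of the open slot over the lane (x +20, y +3 mm of the crusher, 84 mm above the table). From here on yellow lips on both walls (underside 80, top 84 mm above the table; lead-in ramps before them rise to 94 mm) leave a slot 50 mm wide (y -22 to +28): shut fingers pointing down can travel along it, pushing the filter, and be lifted out anywhere; the filter cannot pass it.
- gate (a joint): Red sprung gate, hinged on an upright pin at x 0, y +36 mm of the crusher, 60 mm long, 4 thick, 14 to 68 mm above the table. 0 rad shut, up to 1.6 swung into the lane (+x); never outwards, so fingers drawn back through it jam: leave upwards. Spring 0.06 N m shut, 0.25 N m wide open (1 to 6 N; with the sliding, about 3 N of drag near the anvil).
- anvil (a joint): Black anvil plate, 60 wide, 56 high, across the lane: how far it is pressed in, m; 0 at rest, 0.014 end of travel. Yields from 4 N, then 0.7 N per mm (6 N at 3 mm, 11 N at 10). Its face at rest is 125 to 150 mm past the gate line, clamped anew each time and not measured: find it by feel. Press it in 4 to 8 mm for a moment; let go, it pushes the filter back with it.
- oil_bottle_mid (a point): Yellow oil bottle, 68 mm across, 190 mm tall, half-way up. Bystander.
- grease_jar_mid (a point): Red grease jar with steel lid, 72 mm across, 70 mm tall, half-way up. Bystander.
- bolt_tin: Small open aluminium bowl, 90 mm across, 50 mm tall, origin under its centre. Bystander.
Things that resemble listed ones, but are neither listed nor needed, are in the scene too. Leave any pink or purple look-alike of the part that bears filter_blue_mid alone.

How it is judged:
By the outcome, as a careful person would: the job done as asked, in the order asked, and still so for the second after the job is handed in, with the robot touching nothing.
It also fails if it takes over 64 s, if anything falls off the work surface, if the arm or the gripper's body presses on something with over 40 N, if the wrist force passes 120 N, or if a joint passes its speed limit or range.

### The arm

A 7-joint arm with a two-finger parallel gripper is mounted at the origin on the work surface. World frame = base frame: x ahead of the robot, y to its left, z up, the work surface at z = 0. Lengths are in m, angles in degrees, forces in N, time in s.
With the tool pointing down it reaches from about 0.425 to 0.925 m from the base axis. Payload 6.8 kg.
Tool frame: the origin (TCP) lies at the very end of the fingers, on their centre line; the grasp point (between the pads) lies 19 mm behind it; z points along the fingers, y is the line along which they close (so a half turn about z gives the same grasp; the last joint's range is limited). The gripper opens to 88 mm and grips with 3 to 60 N. Pads are 20 mm wide; open, the fingers measure 115 mm over their backs; the gripper's body (75 mm by 178 mm) begins 61 mm behind the grasp point.
Start: joints at [63.306, 27.33, 1.283, 89.118, -0.659, 63.558, -4.761], TCP at [0.236, -0.632, 0.202] pointing down, gripper open.
Joint ranges: [-169.35, 169.35], [-19.33, 120.38], [-80.79, 83.38], [13.8, 139.57], [-78.32, 258.32], [9.67, 109.79], [-169.56, 169.56]. Speed limits (degrees/s): [136.94, 136.94, 180, 180, 180, 180, 180].

### API

Orientations are given as a 3x3 rotation matrix whose columns are the frame's x, y, z axes.
In Python, from bench import * gives the robot as it stands.
- The arm moves only by the shell command python3 -m crank 'ROWS' [OPENING] [FORCE]. ROWS is JSON, a list of rows, each a list of 6 numbers: the shift along the tool's x, y, z in mm, then the turn, a rotation vector about the tool's x, y, z in rad. A call has 1 to 20 rows; each row shifts and turns the commanded pose from where the row before left it, along the tool's axes as they then stand; what a row does not reach is not made up. A row lasts 1/8 s, in which the tool goes at most 62.5 mm and 10.7 degrees, less where a joint would pass 70% of its speed; a pose out of reach is approached as far as the arm can. A call is refused whole if a number of a shift passes 62.5 or a number of a turn 0.188, either way. A call with a gripper value outside its range is refused whole. OPENING is the opening in per cent of the stroke, from 0 (shut) to 100 (fully open), set as the call begins (- or left out, the last holds). The fingers move at their own pace and stop on an object; FORCE is the grip in N (left out, the last holds). Time passes only in rows, so rows that do not move let the fingers close. It gives the time, the measured TCP pose, the force, the opening and the grip force at its end, in the units of the state.
- get_obs(): the state, without advancing time (a new reading comes with each control period).
- capture(name): name is "side" or "top"; returns the picture (480x640x3 uint8, red, green, blue); there is no depth.
- camera_info(name): a dict with "intrinsics" (3x3 intrinsics, pixels), "extrinsics" (4x4, takes a point from camera to world coordinates). Camera axes: x right, y up, looking along -z (the intrinsics and any distortion apply to the point x, -y, -z); pixel columns grow to the right and rows downward; lengths in m; the calibration is good to about 2 mm. A picture is of the moment at which its call begins. camera_info takes no time and is no camera call.
- job_done(): hands the job in; it is judged then, once.
The state is a dict: "time": time; "joint_pos": joint angles; "dq": joint speeds; "joint_efforts": joint torques, N m; "ee_pos": TCP position; "tool_rot": TCP orientation; "contact_force": force on the tool from outside, world axes, zero at the start; "torque": the same for the moment, N m; "opening": finger opening in m; "grasp_force": force on a finger pad.
Only numpy, scipy, OpenCV 4.12 (cv2) and the standard library are available. Lean on these libraries where they do the work, as an engineer would, in place of code of your own. Each camera call takes 0.05 s, during which the arm holds its last target. There are 200 camera calls.

## Working session

There is one attempt and no reset: what is moved stays moved. The work goes in short steps, Python scripts to look and compute and a shell command to move; the robot and the scene stay as the last step left them, time stands still between calls to the robot, and variables do not carry over. Pictures are saved under pics/ and viewed, at most 10 in all, crops included, and the job is handed in when it is done.

```bash
mkdir -p pics; python3 - <<'E'
from bench import *
import cv2
for n in("top","side"):
    cv2.imwrite(f"pics/{n}0.png",cv2.cvtColor(capture(n),cv2.COLOR_RGB2BGR))
    c=camera_info(n);print(n,c)
o=get_obs();print(o["time"],o["ee_pos"],o["tool_rot"],o["opening"],o["contact_force"])
E
```

```text
top {'intrinsics': array([[482.71105421,   0.        , 317.54775062],
       [  0.        , 482.71105421, 242.92534453],
       [  0.        ,   0.        ,   1.        ]]), 'extrinsics': array([[ 0.06518579,  0.97729104, -0.20162597,  0.30096656],
       [-0.99786039,  0.06486214, -0.00821882,  0.01806113],
       [ 0.00504571,  0.20173032,  0.97942811,  1.26500093],
       [ 0.        ,  0.        ,  0.        ,  1.        ]])}
side {'intrinsics': array([[455.27179465,   0.        , 325.67850058],
       [  0.        , 455.27179465, 242.75065234],
       [  0.        ,   0.        ,   1.        ]]), 'extrinsics': array([[ 0.99429067,  0.04581037, -0.09637155,  0.43124097],
       [-0.10636654,  0.49744013, -0.86095265, -0.81805035],
       [ 0.00849852,  0.8662879 ,  0.49947277,  0.61290907],
       [ 0.        ,  0.        ,  0.        ,  1.        ]])}
0.1 [ 0.23615556 -0.63175938  0.20110351] [[ 9.36668826e-01  3.50215687e-01 -6.94848427e-04]
 [ 3.50216342e-01 -9.36667766e-01  1.41759170e-03]
 [-1.54379275e-04 -1.57116122e-03 -9.99998754e-01]] 0.08783542419023849 [ 0.8510596   0.38223518 -0.19047232]
```

View pics/top0.png

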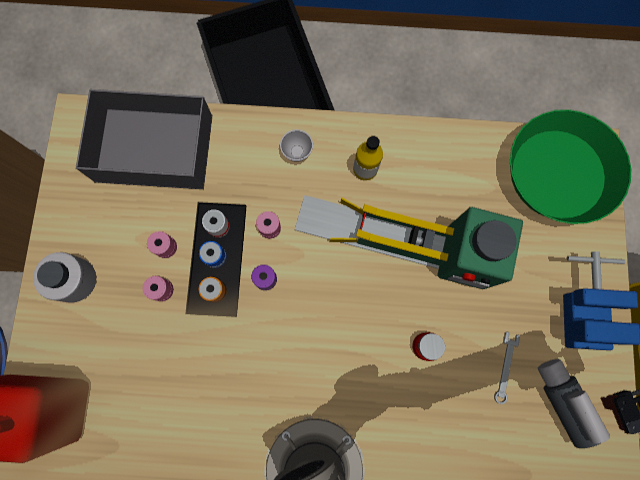

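View pics/side0.png

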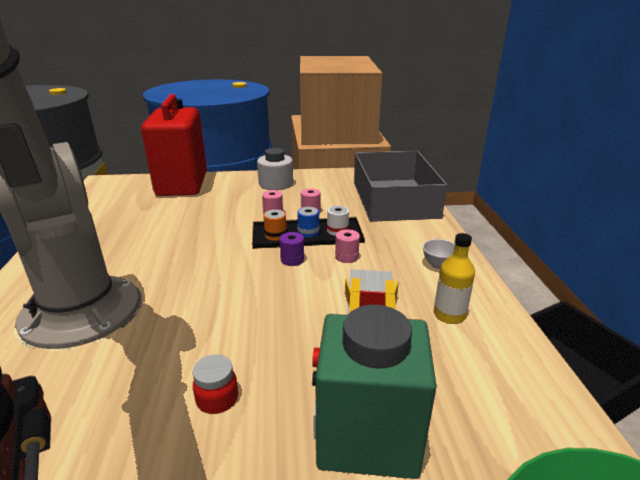

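The top view shows three tray filters: white (214,222), blue (211,253), orange (210,289). Look-alikes are pink at (268,224), (161,244) and (157,288), and purple at (263,277). I choose the blue one on the black tray at (211,253). The crusher lane runs from about (300,215) to (450,250), feeding towards the image's right.

```bash
python3 - <<'E'
import cv2
im=cv2.imread("pics/top0.png")
a=cv2.resize(im[195:325,180:290],None,fx=4,fy=4,interpolation=cv2.INTER_CUBIC);cv2.imwrite("pics/c1.png",a)
b=cv2.resize(im[180:300,285:485],None,fx=4,fy=4,interpolation=cv2.INTER_CUBIC);cv2.imwrite("pics/c2.png",b)
E
```

```text
(no output)
```

View pics/c1.png

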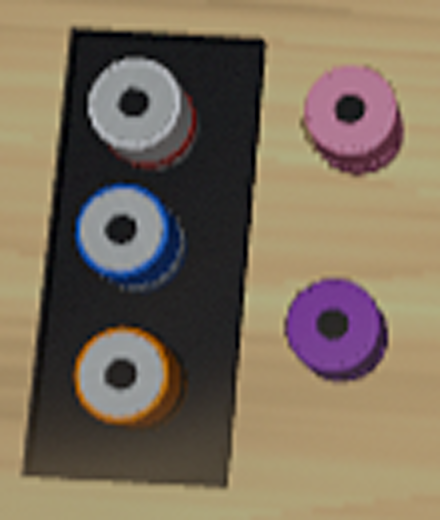

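View pics/c2.png

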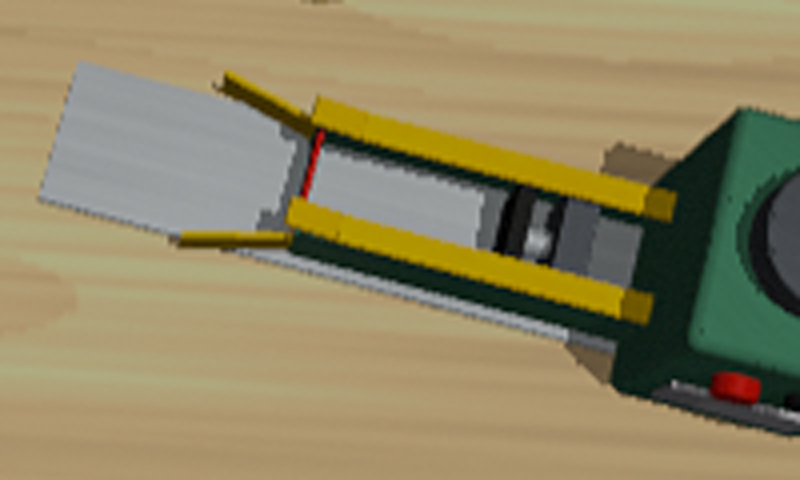

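Blue filter top is at about (210.8,252.5) on the black tray, with the white one above and the orange below, so the choice is confirmed. The crusher's deck corners are at crop (80,62) and (40,200), the red gate from (322,132) to (304,198), and the slot edges run alongside.

```bash
cat > h.py <<'E'
import numpy as np
from bench import *
from scipy.optimize import least_squares
def proj(P,n="top"):
    c=camera_info(n);E=c["extrinsics"];p=(np.atleast_2d(P)-E[:3,3])@E[:3,:3]
    q=np.c_[p[:,0],-p[:,1],-p[:,2]]@c["intrinsics"].T;return q[:,:2]/q[:,2:]
def back(uv,z,n="top"):
    c=camera_info(n);E=c["extrinsics"];d=np.linalg.inv(c["intrinsics"])@[*uv,1];d=E[:3,:3]@(d*[1,-1,-1])
    return E[:3,3]+d*(z-E[2,3])/d[2]
def cr(u,v,ox,oy,s=4): return ((u+.5)/s-.5+ox,(v+.5)/s-.5+oy)
E
python3 - <<'E'
from h import *
T=lambda u,v,z:back(cr(u,v,180,195),z)
for n,u,v in(("blue",123,230),("white",134,103),("orange",122,375)):print(n,T(u,v,.069))
k=np.array([T(*p,.014) for p in((72,30),(265,40),(228,487),(23,474))]);print(k,k.mean(0),[np.linalg.norm(k[i]-k[i-1]) for i in range(4)])
C=lambda u,v,z:back(cr(u,v,285,180),z)
pts=[(-.170,.053,.008,80,62),(-.170,-.047,.008,40,200),(0,.036,.068,322,132),(0,-.024,.068,304,198),(.225,-.047,.008,614,350)]
W=np.array([C(p[3],p[4],p[2])[:2] for p in pts]);L=np.array([p[:2] for p in pts])
def tf(q,l):c,s=np.cos(q[0]),np.sin(q[0]);return l@np.array([[c,s],[-s,c]])+q[1:]
r=least_squares(lambda q:(tf(q,L)-W).ravel(),[-1.8,.6,-.1]);q=r.x
print("crusher",q,np.degrees(q[0]),"resid mm\n",(r.fun.reshape(-1,2)*1e3).round(1))
c,s=np.cos(q[0]),np.sin(q[0]);R=np.array([[c,-s],[s,c]])
for u,v in((646,217),(318,104+16),(625,292),(295,202)):print("lip",u,v,(R.T@(C(u,v,.084)[:2]-q[1:])*1e3).round(1))
for x in(-.11,0,.02,.14,.225):print(x,tf(q,np.array([x,.003])), np.linalg.norm(tf(q,np.array([x,.003]))))
np.save("q.npy",q)
E
```

```text
blue [0.5057215  0.29571682 0.069     ]
white [0.58815067 0.29777175 0.069     ]
orange [0.41476122 0.28629798 0.069     ]
[[0.64893439 0.35768163 0.014     ]
 [0.65062624 0.22764078 0.014     ]
 [0.35292956 0.22301974 0.014     ]
 [0.35254964 0.35493219 0.014     ]] [0.50125996 0.29081859 0.014     ] [np.float64(0.2963975025032312), np.float64(0.13005184983136228), np.float64(0.29773253540694017), np.float64(0.13191299493312816)]
crusher [-1.76622067  0.60571285 -0.08287338] -101.19698994300387 resid mm
 [[ 1.1  1.4]
 [ 0.7  0.9]
 [ 6.3 -1.3]
 [-8.3  0.9]
 [ 0.1 -1.8]]
lip 646 217 [209.1  24. ]
lip 318 120 [-4.9 31.9]
lip 625 292 [206.3 -26.3]
lip 295 202 [ -6.1 -23.7]
-0.11 [0.63001586 0.02445026] 0.6304901265548104
0 [ 0.60865575 -0.08345593] 0.6143506447626513
0.02 [ 0.60477209 -0.10307524] 0.6134931052437278
0.14 [ 0.58147016 -0.22079108] 0.6219776868581616
0.225 [ 0.56496462 -0.30417313] 0.6416434474534755
```

```bash
python3 - <<'E'
from h import *
import cv2
im=cv2.imread("pics/top0.png").astype(float);b,g,r=cv2.split(im)
ye=np.clip((np.minimum(r,g)-b),0,None)
C=lambda u,v,z:back(cr(u,v,285,180),z)
q=np.load("q.npy")
inn=[];gate=[]
for col in range(374,446,4):
    p=ye[200:275,col]; m=(p>60).astype(int); d=np.diff(m); st=np.where(d==1)[0];en=np.where(d==-1)[0]
    f=lambda i:200+i+(60-p[i])/(p[i+1]-p[i])
    print(col,[round(f(i),1) for i in st],[round(f(i),1) for i in en])
    if len(st)==2: inn.append((col,f(en[0]),f(st[1])))
red=r-np.maximum(g,b);ys,xs=np.where(red[205:235,350:372]>60);print("gate",np.c_[xs+350,ys+205].tolist())
up=np.array([back((c,a),.082)[:2] for c,a,_ in inn]);lo=np.array([back((c,a),.084)[:2] for c,_,a in inn])
A=np.array([C(80,62,.008)[:2],C(40,200,.008)[:2]])
G=np.array([back((x+350,y+205),.068)[:2] for x,y in zip(xs,ys)])
def loc(q,w):c,s=np.cos(q[0]),np.sin(q[0]);return (w-q[1:])@np.array([[c,-s],[s,c]])
f=lambda q:np.r_[(loc(q,up)[:,1]-.028),(loc(q,lo)[:,1]+.022),2*(loc(q,A)-[[-.17,.053],[-.17,-.047]]).ravel(),(loc(q,G)[:,0]-0)*.3]*1e3
R=least_squares(f,q,loss="soft_l1");q=R.x;print(q,np.degrees(q[0]),f(q).round(1))
np.save("q.npy",q)
c,s=np.cos(q[0]),np.sin(q[0])
M=np.array([[c,-s],[s,c]])
for x in(-.11,0,.02,.14):print(x,M@[x,.003]+q[1:])
S=[[(-.17,.053,.008),(-.17,-.047,.008),(.225,-.047,.008)],[(0,.028,.084),(.2,.028,.084),(.2,-.022,.084),(0,-.022,.084)],[(0,.036,.068),(0,-.024,.068)]]
v=cv2.resize(im[180:300,285:485].astype(np.uint8),None,fx=4,fy=4,interpolation=cv2.INTER_CUBIC)
for l in S:
    l=np.array(l);w=np.c_[l[:,:2]@M.T+q[1:],l[:,2]];p=(proj(w)-[285,180]+.5)*4-.5
    cv2.polylines(v,[p.round().astype(np.int32)],False,(255,0,255),1)
cv2.imwrite("pics/ov.png",v)
E
```

```text
374 [np.float64(206.3), np.float64(234.2)] [np.float64(214.5), np.float64(241.7)]
378 [np.float64(207.8), np.float64(235.2)] [np.float64(215.7), np.float64(242.7)]
382 [np.float64(208.8), np.float64(236.2)] [np.float64(216.7), np.float64(243.7)]
386 [np.float64(209.8), np.float64(237.2)] [np.float64(217.7), np.float64(244.6)]
390 [np.float64(210.8), np.float64(238.3)] [np.float64(218.7), np.float64(245.7)]
394 [np.float64(211.7), np.float64(239.2)] [np.float64(219.7), np.float64(246.9)]
398 [np.float64(212.7), np.float64(240.2)] [np.float64(220.7), np.float64(248.3)]
402 [np.float64(213.7), np.float64(241.2)] [np.float64(222.1), np.float64(249.3)]
406 [np.float64(215.0), np.float64(242.1)] [np.float64(223.3), np.float64(250.3)]
410 [np.float64(216.2), np.float64(243.3)] [np.float64(224.3), np.float64(251.3)]
414 [np.float64(217.3), np.float64(244.4)] [np.float64(225.3), np.float64(252.3)]
418 [np.float64(218.2), np.float64(245.6)] [np.float64(226.3), np.float64(253.5)]
422 [np.float64(219.2), np.float64(246.4)] [np.float64(227.3), np.float64(254.4)]
426 [np.float64(220.3), np.float64
[... 540 characters left out ...]
63, 220], [362, 221], [363, 221], [362, 222], [363, 222], [362, 223], [362, 224], [361, 225], [362, 225], [361, 226], [362, 226], [361, 227], [360, 228], [361, 228], [361, 229]]
[-1.77008073  0.60423605 -0.08319937] -101.41815517360311 [ 0.  -0.4 -0.2 -0.2  0.1  0.1  0.1 -0.7 -1.1 -1.  -0.9 -0.8 -0.7 -0.5
 -0.1 -0.5 -0.5 -0.5 -0.2 -0.1  0.   0.1  0.2  0.4  0.5  0.6  1.2  0.7
  0.7  0.3  1.   0.8  0.9  0.2  0.5 -0.2  1.5 -0.3  1.2  0.4 -0.4 -1.
 -0.3 -0.8 -0.1 -0.6  0.1 -0.4 -1.  -0.2 -0.8 -0.  -0.6 -0.4 -0.9 -0.2
 -0.7 -0.  -0.6 -0.4 -0.9 -0.2 -0.7  0.  -0.5 -1.1 -0.3 -0.1]
-0.11 [0.62895315 0.02402966]
0 [ 0.60717668 -0.08379328]
0.02 [ 0.60321732 -0.10339745]
0.14 [ 0.57946116 -0.22102247]
```

View pics/ov.png

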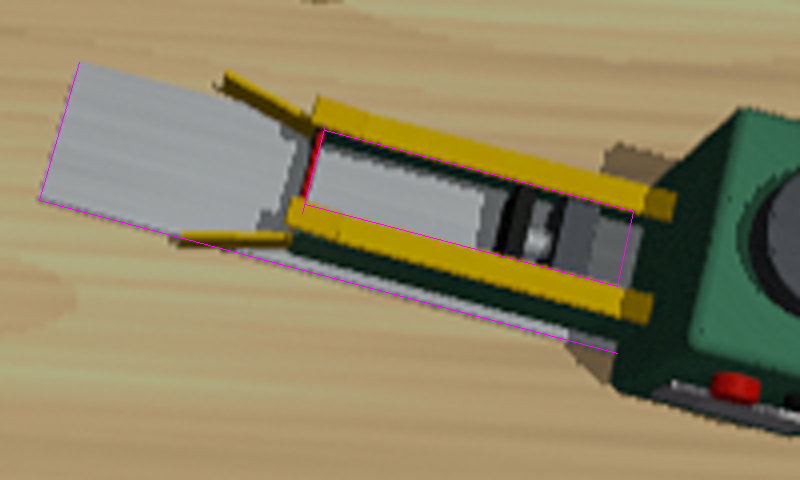

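Model overlay matches within about 1 mm. Now I move above the blue filter, raising over the crusher.

```bash
python3 -m crank '[[0,0,-40,0,0,0.173],[0,0,-45,0,0,0.173],[29,-54,0,0,0,0],[29,-54,0,0,0,0],[29,-54,0,0,0,0],[29,-54,0,0,0,0],[29,-54,0,0,0,0],[29,-54,0,0,0,0],[29,-54,0,0,0,0],[8,-61,0,0,0,0],[8,-61,0,0,0,0],[8,-61,0,0,0,0],[8,-61,0,0,0,0],[8,-61,0,0,0,0],[8,-61,0,0,0,0],[8,-61,0,0,0,0],[8,-61,0,0,0,0],[8,-61,0,0,0,0],[0,0,0,0,0,0]]' 100 20
python3 - <<'E'
from h import *
o=get_obs();R=np.array(o["tool_rot"]);p=np.array(o["ee_pos"]);print(R.round(3),(R.T@([.5057,.2957,.020]-p)*1e3).round(1))
q=np.load("q.npy");c,s=np.cos(q[0]),np.sin(q[0]);M=np.array([[c,-s],[s,c]])
b=back((366,172),.05);print("bottle-ish",M.T@(b[:2]-q[1:]))
E
```

```text
time: 2.48
ee_pos: [0.4985, 0.3033, 0.2862]
tool_rot: [[1.0, 0.02, -0.002], [0.02, -1.0, 0.003], [-0.002, -0.003, -1.0]]
contact_force: [-0.6, -0.4, -0.7]
opening: 0.088
grasp_force: 0.0
[[ 1.     0.02  -0.002]
 [ 0.02  -1.     0.003]
 [-0.002 -0.003 -1.   ]] [  7.7   8.5 266.2]
bottle-ish [-0.02495738  0.14488542]
```

```bash
python3 -m crank '[[7.5,8.5,60,0,0,0],[0,0,60,0,0,0],[0,0,55,0,0,0],[0,0,10,0,0,0],[0,0,0,0,0,0]]' 
python3 - <<'E'
from h import *
import cv2
o=get_obs();R=np.array(o["tool_rot"]);p=np.array(o["ee_pos"]);print((R.T@([.5057,.2957,.020]-p)*1e3).round(1))
im=cv2.cvtColor(capture("side"),cv2.COLOR_RGB2BGR)
print(proj([.5057,.2957,.069],"side"),proj([.5057,.2957,.003],"side"),proj(p,"side"))
v=cv2.resize(im[150:290,220:400],None,fx=4,fy=4,interpolation=cv2.INTER_CUBIC);cv2.imwrite("pics/s1.png",v)
E
```

```text
time: 3.1
ee_pos: [0.5086, 0.2891, 0.1027]
tool_rot: [[1.0, 0.011, 0.0], [0.011, -1.0, -0.0], [0.0, 0.0, -1.0]]
contact_force: [0.9, 0.1, 0.3]
opening: 0.0879
grasp_force: 0.0
[-2.8 -6.6 82.7]
[[307.63496389 211.02427413]] [[307.90209797 232.33232324]] [[308.73837526 200.66822332]]
```

View pics/s1.png

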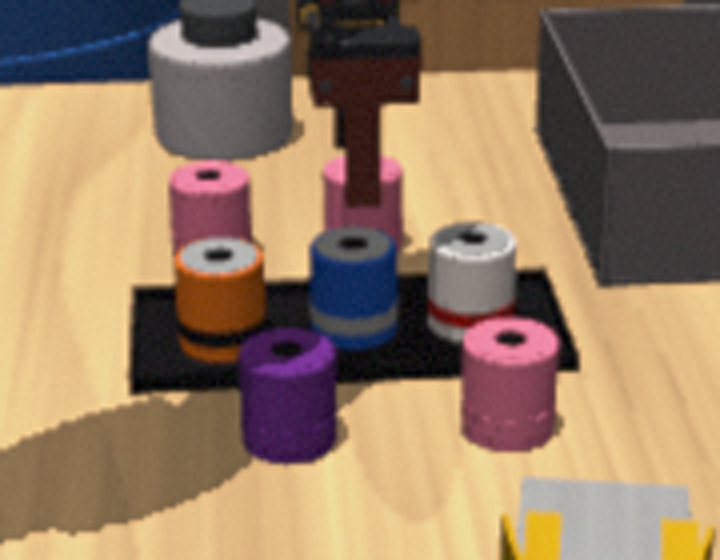

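The side view agrees: blue top at (308.1,210.3) against a predicted (307.6,211.0). The hand is above it, needs a 3 and 6.6 mm correction, then down.

```bash
python3 -m crank '[[-3,-6.5,0,0,0,0],[0,0,0,0,0,0],[0,0,35,0,0,0],[0,0,35,0,0,0],[0,0,13,0,0,0],[0,0,0,0,0,0]]' 100 20
python3 -m crank '[[0,0,0,0,0,0],[0,0,0,0,0,0],[0,0,0,0,0,0],[0,0,0,0,0,0],[0,0,0,0,0,0],[0,0,0,0,0,0]]' 40 25
```

```text
time: 3.9
ee_pos: [0.5048, 0.2961, 0.019]
tool_rot: [[1.0, 0.012, -0.001], [0.012, -1.0, -0.0], [-0.001, 0.0, -1.0]]
contact_force: [0.3, 0.7, -0.4]
opening: 0.0879
grasp_force: 0.0
time: 4.65
ee_pos: [0.5054, 0.2962, 0.0196]
tool_rot: [[1.0, 0.012, 0.001], [0.012, -1.0, 0.0], [0.001, -0.0, -1.0]]
contact_force: [-1.3, -1.3, 6.4]
opening: 0.0597
grasp_force: 25.0
```

```bash
python3 -m crank '[[0,0,-20,0,0,0],[0,0,-45,0,0,0],[0,0,-45,0,0,0],[20,45.5,0,0,0,0],[20,45.5,0,0,0,0],[20,45.5,0,0,0,0],[20,45.5,0,0,0,0],[20,45.5,0,0,0,0],[20,45.5,0,0,0,0],[0,0,0,0,0,0.105],[0,0,0,0,0,0.106],[0,0,0,0,0,0],[0,0,0,0,0,0]]'
cat > w.py <<'E'
from h import *
q=np.load("q.npy");c,s=np.cos(q[0]),np.sin(q[0]);M=np.array([[c,-s],[s,c]])
o=get_obs();R=np.array(o["tool_rot"]);p=np.array(o["ee_pos"])
print("lane xyz mm",((M.T@(p[:2]-q[1:]))*1e3).round(1),(p[2]*1e3).round(1),"F lane",(M.T@np.array(o["contact_force"])[:2]).round(1),"yaw err",np.degrees(np.arctan2(R[1,1],R[0,1])-q[0]).round(2))
E
python3 w.py
```

```text
time: 6.28
ee_pos: [0.6279, 0.0246, 0.1292]
tool_rot: [[0.981, -0.195, -0.0], [-0.195, -0.981, -0.0], [-0.0, 0.0, -1.0]]
contact_force: [1.1, -0.4, -2.9]
opening: 0.0595
grasp_force: 25.0
lane xyz mm [-110.3    1.8] 129.2 F lane [0.2 1.2] yaw err 0.15
```

```bash
python3 -m crank '[[1,0,45,0,0,0],[0,0,40,0,0,0],[0,0,12,0,0,0],[0,0,5,0,0,0],[0,0,0,0,0,0],[0,0,0,0,0,0]]'; python3 w.py
```

```text
time: 7.02
ee_pos: [0.6303, 0.0244, 0.0285]
tool_rot: [[0.98, -0.198, 0.003], [-0.198, -0.98, 0.0], [0.002, -0.001, -1.0]]
contact_force: [0.3, 0.2, -3.7]
opening: 0.0597
grasp_force: 25.0
lane xyz mm [-110.6    4.3] 28.5 F lane [-0.3  0.2] yaw err 0.01
```

```bash
python3 -m crank '[[0,0,2,0,0,0],[0,0,1,0,0,0],[0,0,0,0,0,0],[0,0,0,0,0,0]]'; python3 w.py
```

```text
time: 7.52
ee_pos: [0.6295, 0.0242, 0.0247]
tool_rot: [[0.98, -0.198, 0.001], [-0.198, -0.98, -0.0], [0.001, 0.0, -1.0]]
contact_force: [-3.1, -1.1, 5.2]
opening: 0.0597
grasp_force: 25.0
lane xyz mm [-110.2    3.5] 24.7 F lane [ 1.7 -2.9] yaw err -0.0
```

```bash
python3 -m crank '[[0,0,0,0,0,0],[0,0,0,0,0,0],[0,0,0,0,0,0],[0,0,0,0,0,0],[0,0,-20,0,0,0],[0,0,-40,0,0,0],[0,0,-30,0,0,0],[0,0,0,0,0,0]]' 85 20
python3 -m crank '[[0,-30,0,0,0,0],[0,-28,0,0,0,0],[0,0,0,0,0,0],[0,0,0,0,0,0],[0,0,0,0,0,0],[0,0,0,0,0,0],[0,0,0,0,0,0]]' 0 40; python3 w.py
python3 - <<'E'
from h import *
import cv2
im=cv2.cvtColor(capture("top"),cv2.COLOR_RGB2BGR);im2=cv2.cvtColor(capture("side"),cv2.COLOR_RGB2BGR)
q=np.load("q.npy");c,s=np.cos(q[0]),np.sin(q[0]);M=np.array([[c,-s],[s,c]])
w=M@[-.11,.003]+q[1:];print(proj([*w,.074]),proj([*w,.074],"side"))
a=cv2.resize(im[170:290,265:455],None,fx=4,fy=4);b=cv2.resize(im2[170:320,330:440],None,fx=4,fy=4)
cv2.imwrite("pics/t2.png",a);cv2.imwrite("pics/s2.png",b)
E
```

```text
time: 8.52
ee_pos: [0.6316, 0.0247, 0.1181]
tool_rot: [[0.98, -0.198, 0.007], [-0.198, -0.98, 0.001], [0.006, -0.002, -1.0]]
contact_force: [-0.2, -0.8, -1.1]
opening: 0.0748
grasp_force: 0.0
time: 9.4
ee_pos: [0.6407, 0.0805, 0.114]
tool_rot: [[0.98, -0.199, 0.0], [-0.199, -0.98, -0.0], [0.0, 0.0, -1.0]]
contact_force: [-0.5, 0.5, 0.1]
opening: 0.0085
grasp_force: 0.0
lane xyz mm [-167.6    3.3] 114.0 F lane [-0.3 -0.6] yaw err -0.04
[[321.23456357 211.33753522]] [[371.70569582 260.23366338]]
```

View pics/t2.png

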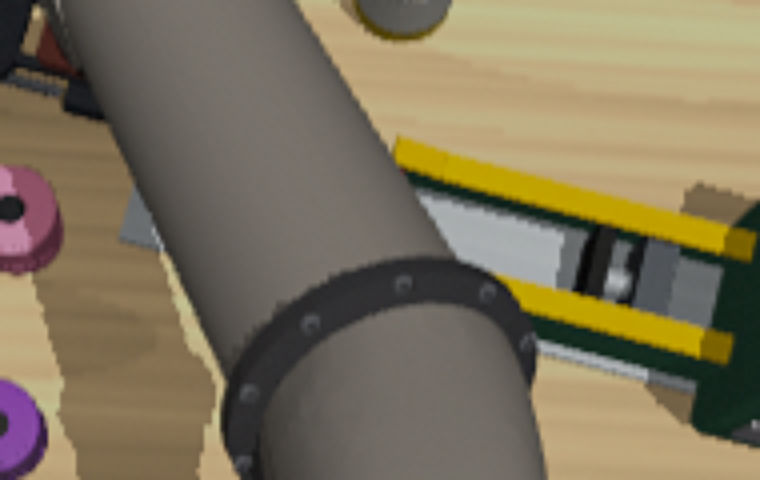

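View side.

The top view is blocked by the arm; checking the side view.

View pics/s2.png

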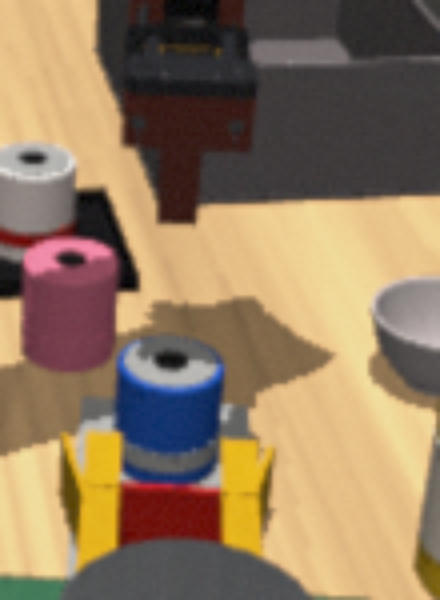

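Blue stands upright on the deck at (372.6,259.9), as predicted. Lowering the shut fingers behind it.

```bash
python3 -m crank '[[0,0,40,0,0,0],[0,0,32,0,0,0],[0,0,12,0,0,0],[0,0,0,0,0,0],[0,0,0,0,0,0]]' 0 40; python3 w.py
python3 -m crank '[[0,6,0,0,0,0],[0,6,0,0,0,0],[0,6,0,0,0,0],[0,6,0,0,0,0],[0,6,0,0,0,0],[0,6,0,0,0,0],[0,6,0,0,0,0],[0,6,0,0,0,0],[0,0,0,0,0,0]]'; python3 w.py
```

```text
time: 10.12
ee_pos: [0.6417, 0.0814, 0.0314]
tool_rot: [[0.98, -0.198, 0.002], [-0.198, -0.98, 0.0], [0.002, -0.001, -1.0]]
contact_force: [-0.8, -0.7, -0.1]
opening: 0.0005
grasp_force: 0.0
lane xyz mm [-168.7    4.2] 31.4 F lane [ 0.9 -0.6] yaw err 0.0
time: 11.25
ee_pos: [0.6308, 0.0327, 0.0297]
tool_rot: [[0.98, -0.199, -0.001], [-0.199, -0.98, -0.001], [-0.001, 0.001, -1.0]]
contact_force: [0.4, 0.6, 0.2]
opening: 0.0004
grasp_force: 0.0
lane xyz mm [-118.9    3.1] 29.7 F lane [-0.6  0.3] yaw err -0.06
```

```bash
python3 -m crank '[[0,6,0,0,0,0],[0,6,0,0,0,0],[0,6,0,0,0,0],[0,6,0,0,0,0],[0,6,0,0,0,0],[0,6,0,0,0,0],[0,6,0,0,0,0],[0,6,0,0,0,0],[0,6,0,0,0,0],[0,6,0,0,0,0],[0,6,0,0,0,0]]'; python3 w.py
python3 - <<'E'
from h import *
import cv2
im2=cv2.cvtColor(capture("side"),cv2.COLOR_RGB2BGR)
b=cv2.resize(im2[190:340,310:450],None,fx=4,fy=4)
cv2.imwrite("pics/s3.png",b)
E
```

```text
time: 12.62
ee_pos: [0.6181, -0.0281, 0.0302]
tool_rot: [[0.981, -0.196, 0.0], [-0.196, -0.981, 0.003], [-0.0, -0.003, -1.0]]
contact_force: [-0.6, 10.3, 2.3]
opening: 0.0011
grasp_force: 4.7
lane xyz mm [-56.7   2.7] 30.2 F lane [-10.   -2.7] yaw err 0.1
```

View pics/s3.png

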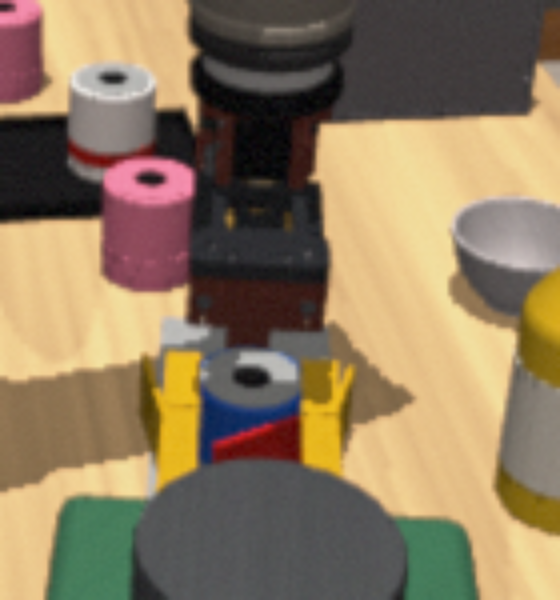

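The filter is upright at crop (250,378) between the guides and the gate is swinging open. Pushing on.

```bash
python3 -m crank '[[0,5,0,0,0,0],[0,5,0,0,0,0],[0,5,0,0,0,0],[0,5,0,0,0,0],[0,5,0,0,0,0],[0,5,0,0,0,0],[0,5,0,0,0,0],[0,5,0,0,0,0]]'; python3 w.py
python3 -m crank '[[0,5,0,0,0,0],[0,5,0,0,0,0],[0,5,0,0,0,0],[0,5,0,0,0,0],[0,5,0,0,0,0],[0,5,0,0,0,0],[0,5,0,0,0,0],[0,5,0,0,0,0]]'; python3 w.py
```

```text
time: 13.68
ee_pos: [0.6111, -0.0678, 0.0306]
tool_rot: [[0.981, -0.196, 0.002], [-0.196, -0.981, 0.002], [0.001, -0.003, -1.0]]
contact_force: [1.7, 5.8, 0.8]
opening: 0.0004
grasp_force: 3.2
lane xyz mm [-16.5   3.6] 30.6 F lane [-6.   0.5] yaw err 0.1
time: 14.68
ee_pos: [0.602, -0.11, 0.0299]
tool_rot: [[0.98, -0.198, -0.0], [-0.198, -0.98, -0.001], [-0.0, 0.001, -1.0]]
contact_force: [0.9, 1.8, 0.6]
opening: 0.0005
grasp_force: 1.5
lane xyz mm [26.7  3.2] 29.9 F lane [-2.   0.5] yaw err -0.02
```

```bash
python3 -m crank '[[0,4,0,0,0,0],[0,4,0,0,0,0],[0,4,0,0,0,0],[0,4,0,0,0,0],[0,4,0,0,0,0]]'|grep -E "time|opening"; python3 w.py
for i in 1; do python3 -m crank '[[0,1,0,0,0,0],[0,1,0,0,0,0],[0,1,0,0,0,0]]'|grep -E "time|opening|grasp"; python3 w.py; done
python3 -m crank '[[0,1,0,0,0,0],[0,1,0,0,0,0]]'|grep -E "time|opening|grasp"; python3 w.py
```

```text
time: 15.3
opening: 0.0005
lane xyz mm [44.7  2.1] 29.6 F lane [-5. -3.] yaw err 0.06
time: 15.68
opening: 0.0006
grasp_force: 2.0
lane xyz mm [48.9  2.6] 29.6 F lane [-2.9 -3.7] yaw err 0.01
time: 15.92
opening: 0.0005
grasp_force: 2.0
lane xyz mm [51.  3.] 29.8 F lane [-3.2 -2.5] yaw err 0.0
```

```bash
python3 -m crank '[[0,1,0,0,0,0],[0,1,0,0,0,0]]'|grep -E "grasp"; python3 w.py
python3 -m crank '[[0,1,0,0,0,0],[0,1,0,0,0,0]]'|grep -E "grasp"; python3 w.py
```

```text
grasp_force: 2.8
lane xyz mm [52.9  3.2] 30.0 F lane [-2.3 -4. ] yaw err 0.0
grasp_force: 2.3
lane xyz mm [54.3  3.4] 30.1 F lane [-4.8 -2.5] yaw err 0.03
```

```bash
python3 -m crank '[[0,1,0,0,0,0],[0,1,0,0,0,0]]'|grep -E "grasp"; python3 w.py
python3 -m crank '[[0,1,0,0,0,0],[0,1,0,0,0,0]]'|grep -E "grasp"; python3 w.py
```

```text
grasp_force: 2.1
lane xyz mm [56.8  3.3] 30.0 F lane [-2.3 -3.6] yaw err 0.01
grasp_force: 2.1
lane xyz mm [59.3  3.1] 30.0 F lane [-2.7 -3. ] yaw err -0.02
```

```bash
python3 -m crank '[[0,1,0,0,0,0],[0,1,0,0,0,0]]'|grep -E "grasp"; python3 w.py
python3 -m crank '[[0,1,0,0,0,0],[0,1,0,0,0,0]]'|grep -E "grasp"; python3 w.py
```

```text
grasp_force: 3.5
lane xyz mm [60.1  3.1] 30.0 F lane [-5.5 -4.5] yaw err 0.02
grasp_force: 4.3
lane xyz mm [60.8  3.3] 30.1 F lane [-7.8 -3.7] yaw err 0.08
```

```bash
python3 -m crank '[[0,1,0,0,0,0],[0,0,0,0,0,0]]'|grep -E "grasp"; python3 w.py
python3 -m crank '[[0,1,0,0,0,0],[0,0,0,0,0,0]]'|grep -E "grasp"; python3 w.py
```

```text
grasp_force: 4.4
lane xyz mm [61.6  3.3] 30.1 F lane [-6.6 -3. ] yaw err 0.08
grasp_force: 4.6
lane xyz mm [62.3  3.3] 30.1 F lane [-8.1 -3. ] yaw err 0.09
```

Contact with the anvil came at about 60.5 mm; it is now about 1.5 mm in. The target is about 66.5.

```bash
python3 -m crank '[[0,1,0,0,0,0],[0,1,0,0,0,0],[0,0,0,0,0,0]]'|grep -E "grasp"; python3 w.py
python3 -m crank '[[0,1,0,0,0,0],[0,0,0,0,0,0]]'|grep -E "grasp"; python3 w.py;python3 -m crank '[[0,0,0,0,0,0]]'|grep -E "grasp"; python3 w.py
```

```text
grasp_force: 3.6
lane xyz mm [64.4  4.5] 30.4 F lane [-7.5  1.1] yaw err 0.09
grasp_force: 3.7
lane xyz mm [65.4  4.8] 30.5 F lane [-7.5 -0.1] yaw err 0.08
grasp_force: 3.7
lane xyz mm [65.4  4.8] 30.5 F lane [-7.5  0. ] yaw err 0.08
```

```bash
python3 -m crank '[[0,1,0,0,0,0],[0,0.7,0,0,0,0],[0,0,0,0,0,0],[0,0,0,0,0,0]]'|grep -E "grasp"; python3 w.py
python3 - <<'E'
from h import *
import cv2
im=cv2.cvtColor(capture("top"),cv2.COLOR_RGB2BGR)
cv2.imwrite("pics/t4.png",cv2.resize(im[180:300,340:480],None,fx=4,fy=4,interpolation=cv2.INTER_CUBIC))
E
```

```text
grasp_force: 4.2
lane xyz mm [66.6  4.8] 30.5 F lane [-8.7  0.8] yaw err 0.09
```

View pics/t4.png

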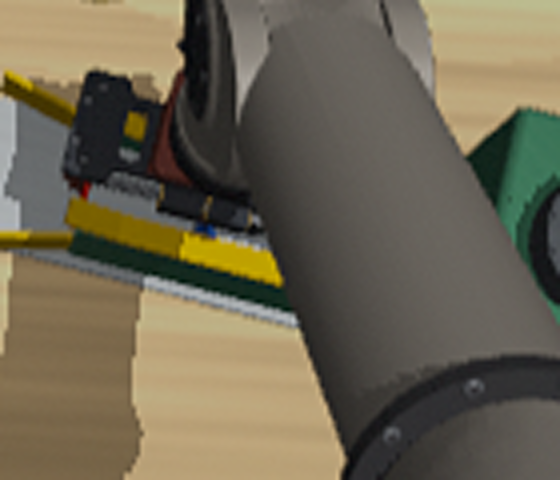

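The top view shows the arm hiding the anvil, and the gate's red edge at (85,190) already back at the gate line. Force and travel agree on about 5.5–6 mm of press. Easing back 10 mm, still well clear of the gate, then lifting out.

```bash
python3 -m crank '[[0,-2,0,0,0,0],[0,-2,0,0,0,0],[0,-2,0,0,0,0],[0,-3,0,0,0,0],[0,-3,0,0,0,0],[-1,0,0,0,0,0],[0,0,0,0,0,0]]'|grep -E "time|grasp"; python3 w.py
python3 -m crank '[[0,0,-10,0,0,0],[0,0,-20,0,0,0],[0,0,-40,0,0,0],[0,0,-50,0,0,0],[0,0,-50,0,0,0],[0,0,-50,0,0,0],[-50,-20,0,0,0,0],[-50,-20,0,0,0,0],[-40,-50,0,0,0,0],[0,-60,0,0,0,0],[0,-60,0,0,0,0],[0,-60,0,0,0,0],[0,-60,0,0,0,0],[0,-60,0,0,0,0],[0,0,0,0,0,0],[0,0,0,0,0,0]]'|grep -E "time|pos|force"; python3 w.py
python3 - <<'E'
from h import *
import cv2
im=cv2.cvtColor(capture("top"),cv2.COLOR_RGB2BGR)
cv2.imwrite("pics/t5.png",im[80:400,140:560])
q=np.load("q.npy");c,s=np.cos(q[0]),np.sin(q[0]);M=np.array([[c,-s],[s,c]])
w=M@[.104,.003]+q[1:];print(proj([*w,.074])-[140,80])
E
```

```text
time: 20.1
grasp_force: 0.0
lane xyz mm [58.4  2.3] 30.1 F lane [-0.3 -0.7] yaw err -0.04
time: 22.1
ee_pos: [0.5357, 0.2681, 0.2508]
contact_force: [0.4, -0.4, -0.8]
grasp_force: 0.0
lane xyz mm [-330.7 -136.7] 250.8 F lane [0.3 0.5] yaw err 0.01
[[262.83039114 152.79435289]]
```

View pics/t5.png

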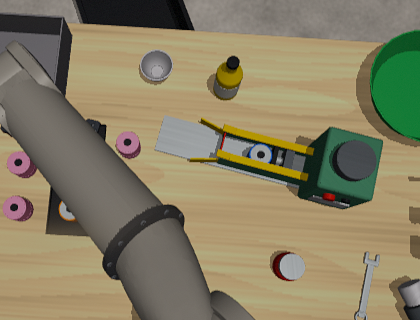

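The filter stands upright in the lane at crop (261,154) near the anvil, the gate's red edge at (222,143) is shut, and nothing else has moved. One numeric check, then hand in.

```bash
python3 - <<'E'
from h import *
import cv2
im=cv2.imread("pics/t5.png").astype(float);q=np.load("q.npy");c,s=np.cos(q[0]),np.sin(q[0]);M=np.array([[c,-s],[s,c]])
b,g,r=cv2.split(im);L=lambda uv,z:(M.T@(back(np.array(uv)+[140,80],z)[:2]-q[1:])*1e3).round(1)
w=im.mean(2)[149:160,255:268];m=np.clip(90-w,0,None);y,x=np.mgrid[149:160,255:268];print("hole",(m*x).sum()/m.sum(),(m*y).sum()/m.sum(),L([(m*x).sum()/m.sum(),(m*y).sum()/m.sum()],.074))
ys,xs=np.where((r-np.maximum(g,b))[125:155,210:240]>60);k=[L([x+210,y+125],.068) for x,y in zip(xs,ys)];print("gate lane x",np.mean(k,0),np.min(k,0),np.max(k,0))
E
```

```text
hole 260.41700114678895 154.31852064220183 [99.  -2.5]
gate lane x [-1.56071429  9.72142857] [ -3.6 -13.7] [ 0.4 32.4]
```

```bash
python3 -c "
from bench import *
print(job_done())"
```

```text
the job is handed in; nothing more can be done
None
```

I loaded the blue filter upright, pressed the anvil in about 5–6 mm (estimated from push force and travel, not seen) and lifted the hand clear; the last top picture shows the gate shut behind the filter, and the job is handed in at about 22 s. I viewed 11 pictures, one over the limit of 10.

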